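# Serve the crispbreads and tidy the breakfast corner

### The job

Lay out the breakfast corner: with the turner, lift every crispbread off the steel cooling rack and lay it flat on the wooden serving rack, each squarely across its own pair of rails, without the fingers touching the bread. Then slide the turner's blade fully home into its grey sleeve. Also swap the jam jar and the butter dish, so that each stands upright in the middle of the cork coaster the other one started on, and leave the salt shaker, mug, bowl and oil bottle where they are.

Things in the scene. Friction and masses are not known exactly. Their poses are not given: they have to be found in the camera images.
- cooling_rack: fixed steel wire rack, 120 (x) x 266 (y) x 60 mm high; origin on the counter under its centre, -x side faces the robot. Three places at y = -100, 0, 100 mm: each a pair of 6 mm wires along x, 30 mm either side of the place's centre line, tops 60 mm up, 54 mm clear between; legs under the wires. Cross wires only on the counter (6 mm high), so a blade can pass along x between a pair.
- serving_rack: fixed wooden rack, empty at the start, same layout: 120 (x) x 280 (y) x 60 mm; origin on the counter under its centre, -x side faces the robot. Three places at y = -100, 0, 100 mm: each a pair of rails along x, 8 mm wide, 10 mm high, 30 mm either side of the place's centre line, tops 60 mm up, 52 mm clear between; legs under the rails, cross slats only on the counter (8 mm high).
- bread1: rigid brown crispbread slab, 90 (x) x 84 (y) x 12 mm, 60 g, dimpled on top, lying across one pair of wires of the cooling rack; origin at the centre of its underside. Two or three of the three are present.
- bread2: rigid brown crispbread slab, 90 (x) x 84 (y) x 12 mm, 60 g, dimpled on top, lying across one pair of wires of the cooling rack; origin at the centre of its underside. Two or three of the three are present.
- bread3: rigid brown crispbread slab, 90 (x) x 84 (y) x 12 mm, 60 g, dimpled on top, lying across one pair of wires of the cooling rack; origin at the centre of its underside. Two or three of the three are present.
- turner: cranked turner (spatula), 140 g, on the counter. Origin: centre of the underside of its flat steel blade, 90 (x) x 38 (y) x 3 mm. A neck rises from its rear edge to a black handle along x, x = -60 to -190 mm, 20 mm wide, 18 mm high, its middle 54 mm above the blade's underside. A rest foot at x = -180 mm reaches down to the blade's level. Grip across the handle at x = -85 mm (centre of mass).
- sleeve: fixed flat grey sleeve for the turner's blade, on the counter: x from -40 (open mouth) to 50 mm (closed end), 55 mm wide, 20 mm high; origin on the counter. Cavity 45 mm wide, 12 mm high, floor 4 mm up, end wall at x = 45 mm. The blade slides in along +x and is fully home when the turner's origin is over this origin, x axes parallel, the neck just outside the mouth.
- coaster1: fixed round cork coaster, 120 mm across, 4 mm thick, at one side of the racks; origin under its centre. The jam jar starts on it, the butter dish belongs on it.
- coaster2: fixed round cork coaster, 120 mm across, 4 mm thick, at the other side; origin under its centre. The butter dish starts on it, the jam jar belongs on it.
- jam_jar: squat glass jar with steel cap, 66 mm across, 60 mm tall, 250 g; origin at the centre of its underside.
- butter_dish: square lidded butter dish, white with a wooden lid, 58 x 58 mm, 44 mm tall, 300 g; origin at the centre of its underside, axes square to its sides.
- salt_shaker: bystander: small glass shaker, 36 mm across, 60 mm tall, between the racks; origin at the centre of its underside. Leave alone.
- mug: bystander: white mug, 80 mm across, 90 mm tall; origin under its centre. Leave alone.
- bowl: bystander: white bowl, 110 mm across, 50 mm tall; origin under its centre. Leave alone.
- oil_bottle: bystander: green glass bottle, 60 mm across, 200 mm tall, behind the racks; origin under its centre. Leave alone.
There are look-alikes about, which are no part of the job. Of the things that look like the sleeve, the smaller one is meant. What is shaped like the coaster2 but black or red is not meant.

How it is judged (in metres and radians):
On the way, in this order (a step that is already met when the one before it is completed fails the run):
1. a crispbread is carried on the turner, clear above the racks (((height (world z) of bread1 above 0.085 m and contact force between bread1 and turner above 0.1 N) or (height (world z) of bread2 above 0.085 m and contact force between bread2 and turner above 0.1 N) or (height (world z) of bread3 above 0.085 m and contact force between bread3 and turner above 0.1 N))), for 0.2 s.
2. every crispbread lies flat on the serving rack, each on its own pair of rails, with the turner withdrawn (z of bread1 in the frame of serving_rack between 0.055 and 0.065 m and x of bread1 in the frame of serving_rack between -0.03 and 0.03 m and (y of bread1 in the frame of serving_rack between -0.118 and -0.082 m or y of bread1 in the frame of serving_rack between -0.018 and 0.018 m or y of bread1 in the frame of serving_rack between 0.082 and 0.118 m) and angle between each of bread1, bread2, bread3's own z axis and vertical below 0.1 rad and angle between the x axis of each of bread1, bread2, bread3 and the x axis of serving_rack, either way round below 0.3 rad and z of bread2 in the frame of serving_rack between 0.055 and 0.065 m and x of bread2 in the frame of serving_rack between -0.03 and 0.03 m and (y of bread2 in the frame of serving_rack between -0.118 and -0.082 m or y of bread2 in the frame of serving_rack between -0.018 and 0.018 m or y of bread2 in the frame of serving_rack between 0.082 and 0.118 m) and z of bread3 in the frame of serving_rack between 0.055 and 0.065 m and x of bread3 in the frame of serving_rack between -0.03 and 0.03 m and (y of bread3 in the frame of serving_rack between -0.118 and -0.082 m or y of bread3 in the frame of serving_rack between -0.018 and 0.018 m or y of bread3 in the frame of serving_rack between 0.082 and 0.118 m) and contact force between each of bread1, bread2, bread3 and turner below 0.05 N), for 0.3 s.
At the end, for the whole second after the job is handed in: Breads flat on the rails (5 mm), 18 mm from a place's centre line, 30 mm from the rack's middle along x, 0.3 rad from square; blade within 12 mm of fully home in the sleeve; jam jar upright on coaster2, butter dish on coaster1, within 20 mm of centre; all at rest (z of bread1 in the frame of serving_rack between 0.055 and 0.065 m and x of bread1 in the frame of serving_rack between -0.03 and 0.03 m and (y of bread1 in the frame of serving_rack between -0.118 and -0.082 m or y of bread1 in the frame of serving_rack between -0.018 and 0.018 m or y of bread1 in the frame of serving_rack between 0.082 and 0.118 m) and angle between each of bread1, bread2, bread3's own z axis and vertical below 0.1 rad and angle between the x axis of each of bread1, bread2, bread3 and the x axis of serving_rack, either way round below 0.3 rad and z of bread2 in the frame of serving_rack between 0.055 and 0.065 m and x of bread2 in the frame of serving_rack between -0.03 and 0.03 m and (y of bread2 in the frame of serving_rack between -0.118 and -0.082 m or y of bread2 in the frame of serving_rack between -0.018 and 0.018 m or y of bread2 in the frame of serving_rack between 0.082 and 0.118 m) and z of bread3 in the frame of serving_rack between 0.055 and 0.065 m and x of bread3 in the frame of serving_rack between -0.03 and 0.03 m and (y of bread3 in the frame of serving_rack between -0.118 and -0.082 m or y of bread3 in the frame of serving_rack between -0.018 and 0.018 m or y of bread3 in the frame of serving_rack between 0.082 and 0.118 m) and x of turner in the frame of sleeve between -0.012 and 0.008 m and y of turner in the frame of sleeve between -0.012 and 0.012 m and z of turner in the frame of sleeve between -0.002 and 0.014 m and angle between the x axis of turner and the x axis of sleeve, either way round below 0.15 rad and horizontal distance between jam_jar and coaster2 below 0.02 m and angle between each of jam_jar, butter_dish's own z axis and vertical below 0.15 rad and height (world z) of each of jam_jar, butter_dish below 0.012 m and horizontal distance between butter_dish and coaster1 below 0.02 m and linear speed of each of bread1, bread2, bread3, turner, jam_jar, butter_dish below 0.02 m/s); the robot touches nothing.
It fails at once if the robot itself touches a crispbread (only the turner may) (contact force between any of bread1, bread2, bread3 and the fingers above 0.5 N or contact force between any of bread1, bread2, bread3 and the arm above 0.5 N).
It fails at once if the salt shaker is pushed aside or knocked over (distance of salt_shaker from where it was at the start of the episode above 0.03 m or angle between salt_shaker's own z axis and vertical above 0.5 rad).
It fails at once if the mug is pushed aside or knocked over (distance of mug from where it was at the start of the episode above 0.03 m or angle between mug's own z axis and vertical above 0.5 rad).
It fails at once if the bowl is pushed aside or knocked over (distance of bowl from where it was at the start of the episode above 0.03 m or angle between bowl's own z axis and vertical above 0.5 rad).
It fails at once if the oil bottle is pushed aside or knocked over (distance of oil_bottle from where it was at the start of the episode above 0.03 m or angle between oil_bottle's own z axis and vertical above 0.5 rad).
Of bread1, bread2, bread3 only 2 to 3 are there at a start; the rules pass over those that are not, and their reading is None.
At some moment in a run one of jam_jar, butter_dish may be knocked a few centimetres aside while the robot is not near it.
It also fails if it takes over 210 s, if anything falls off the work surface, if the arm or the gripper's body presses on something with over 40 N, if the wrist force passes 120 N, or if a joint passes its speed limit or range.

### The arm

A 6-joint arm with a two-finger parallel gripper is mounted at the origin on the work surface. World frame = base frame: x ahead of the robot, y to its left, z up, the work surface at z = 0. Lengths are in m, angles in degrees, forces in N, time in s.
With the tool pointing down it reaches from about 0.325 to 0.85 m from the base axis. Payload 15.5 kg.
Tool frame: the origin (TCP) lies midway between the tips of the shut fingers; the grasp point (between the pads) lies 19 mm behind it; z points along the fingers, y is the line along which they close (so a half turn about z gives the same grasp; the last joint's range is limited). The gripper opens to 91 mm and grips with 3 to 60 N. Pads are 32 mm wide; open, the fingers measure 118 mm over their backs; the gripper's body (76 mm by 178 mm) begins 60 mm behind the grasp point.
Start: joints at [64.945, 28.281, 77.091, -0, 74.628, -5.472], TCP at [0.209, 0.589, 0.214] pointing down, gripper open.
Joint ranges: [-166.48, 166.48], [-47.26, 123.95], [12.59, 153.08], [-70.14, 250.14], [6.76, 159.57], [-176.63, 176.63]. Speed limits (degrees/s): [108.29, 108.29, 147.25, 172.46, 172.46, 172.46].

### API

Orientations are given as a 3x3 rotation matrix whose columns are the frame's x, y, z axes.
In Python, from bench import ctrl gives the robot as it stands. The module is installed in compiled form; this text tells all that it offers. Calls block until the motion is done:
- ctrl.goto(position, orientation): joint-space move of the TCP to a pose.
- ctrl.move_l(position, vel=0.15, ori=None, contact_N=None): straight line of the TCP; ori=None keeps the orientation; vel is the mean speed in m/s. With contact_N (N) it stops when the force on the tool has changed by that much, and returns True; else False.
- ctrl.movej(angles): joint-space move.
- ctrl.command_gripper(opening): opening from 0.0 (shut) to 1.0 (fully open); the grip force is fixed at half the most; returns when the fingers have stopped.
- ctrl.sleep(seconds).
- ctrl.ik(position, orientation): joint angles nearest the present ones, or None.
- ctrl.read_camera(name): name is "scene" or "top" or "wrist"; returns the picture (384x512x3 uint8, blue, green, red); there is no depth.
- ctrl.camera_params(name): a dict with "fx", "fy", "cx", "cy" (pixels), "D" ([k1, k2, p1, p2, k3] as OpenCV has them; the pictures are not rectified), "pose" (4x4, takes a point from camera to world coordinates); the wrist camera has in their place "T_tool_cam" (4x4, takes a point from camera to tool coordinates, whose origin is the TCP and whose axes are the flange's). Camera axes: x right, y up, looking along -z (the intrinsics and any distortion apply to the point x, -y, -z); pixel columns grow to the right and rows downward; lengths in m; the calibration is good to about 2 mm. A picture is of the moment at which its call begins: read the wrist's pose just before it. camera_params takes no time and is no camera call.
A pose or a line that the arm cannot do raises ctrl.MotionError and nothing moves.
- ctrl.sign_off(): hands the job in; it is judged then, once.
Readings, each from a call of its own:
- ctrl.current_t(): time.
- ctrl.current_q(): joint angles.
- ctrl.current_dq(): joint speeds.
- ctrl.current_effort(): joint torques, N m.
- ctrl.current_tool_pos(): TCP position.
- ctrl.current_eef_rot(): TCP orientation.
- ctrl.current_contact_force(): force on the tool from outside, world axes, zero at the start.
- ctrl.current_wrist_torque(): the same for the moment, N m.
- ctrl.current_grip_width(): opening from 0.0 (shut) to 1.0 (fully open).
- ctrl.current_grasp_force(): force on a finger pad.
Only numpy, scipy, OpenCV 4.12 (cv2) and the standard library are available. Lean on these libraries where they do the work, as an engineer would, in place of code of your own. Each camera call takes 0.05 s, during which the arm holds its last target. There are 200 camera calls.

## Working session

There is one attempt and no reset: what is moved stays moved. The work goes in short steps, each a Python script; the robot and the scene stay as the last script left them, time stands still between calls to the robot, and variables do not carry over. Pictures are saved under pics/ and viewed, at most 14 in all, crops included, and the job is handed in when it is done.

```bash
mkdir -p pics; ls; python3 - <<'E'
from bench import ctrl
import cv2
for n in("scene","top"):
    im=ctrl.read_camera(n); cv2.imwrite(f"pics/{n}0.png",im); cv2.imwrite(f"pics/{n}0v.png",cv2.resize(im,(800,600),interpolation=cv2.INTER_CUBIC))
    print(n,{k:(v.tolist() if hasattr(v,'tolist') else v) for k,v in ctrl.camera_params(n).items()})
print(ctrl.camera_params("wrist"))
E
```

```text
pics
scene {'fx': 488.5380185559009, 'fy': 488.5380185559009, 'cx': 259.4392799510903, 'cy': 191.14351114612148, 'D': [-0.08919026579355893, 0.0, 0.0, 0.0, 0.0], 'pose': [[-0.7919333472878994, -0.37341593514770444, 0.48311707983795094, 1.2405018904718585], [0.6106075274181193, -0.4841179981822419, 0.6267281797528731, 0.948127948150145], [-0.00014461574703865382, 0.7913218708046584, 0.6113997676418446, 0.9726001792071529], [0.0, 0.0, 0.0, 1.0]]}
top {'fx': 457.624042968623, 'fy': 457.624042968623, 'cx': 255.92705067771132, 'cy': 193.88402865529687, 'D': [-0.10501087379162198, 0.0, 0.0, 0.0, 0.0], 'pose': [[-0.019765359748489978, 0.9887666299254486, -0.1481549260061366, 0.31100427744837417], [-0.9997944498120568, -0.018877709798927538, 0.007395282128096194, -0.004556266137590313], [0.0045153824887201426, 0.14827064314495475, 0.9889365134842389, 1.4215559523634562], [0.0, 0.0, 0.0, 1.0]]}
{'fx': 281.7526670998774, 'fy': 281.7526670998774, 'cx': 252.44604018883112, 'cy': 196.42092433600692, 'D': array([0.00780179, 0.        , 0.        , 0.        , 0.        ]), 'T_tool_cam': array([[-1.47793098e-04,  9.65204469e-01,  2.61496292e-01,
         7.35347121e-02],
       [ 9.99999952e-01,  2.13469105e-04, -2.22749788e-04,
        -6.39521196e-04],
       [-2.70820470e-04,  2.61496246e-01, -9.65204455e-01,
        -1.71274799e-01],
       [ 0.00000000e+00,  0.00000000e+00,  0.00000000e+00,
         1.00000000e+00]])}
```

View pics/top0v.png

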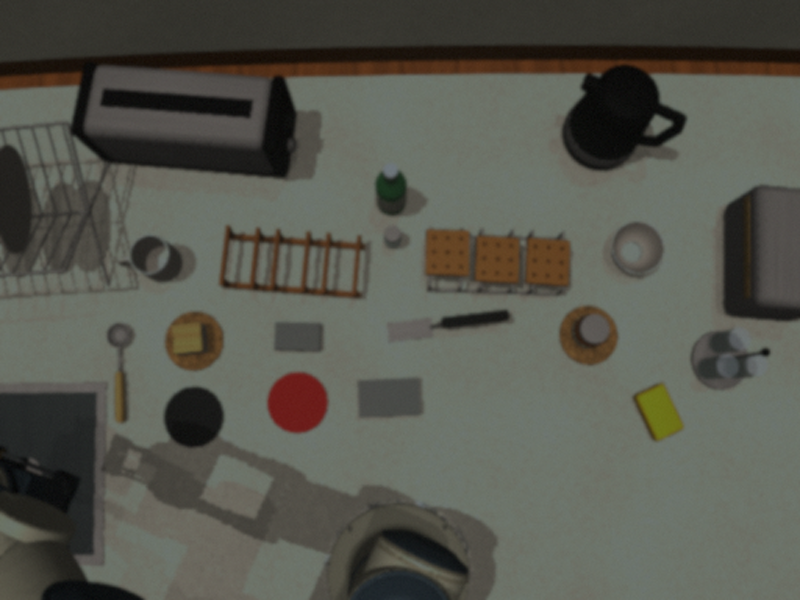

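View pics/scene0v.png

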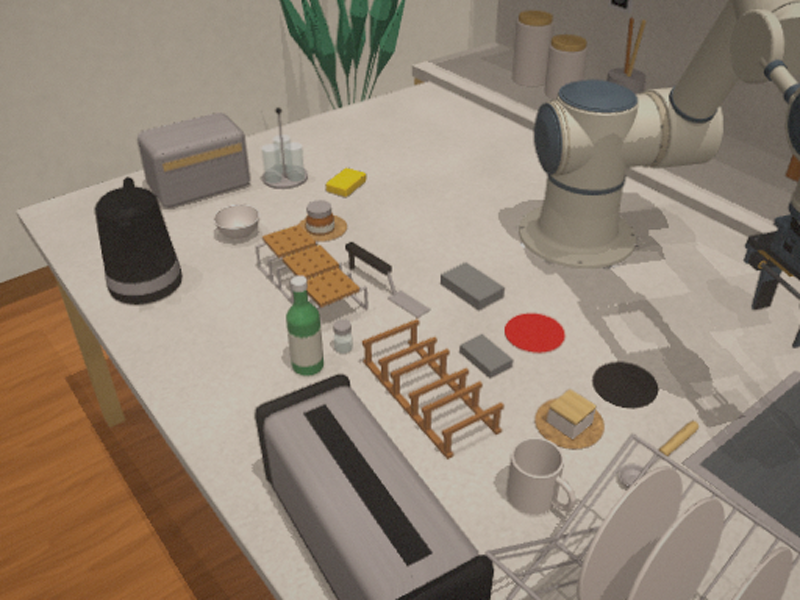

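Top view (800x600 px): three breads on the steel rack at (447,252), (498,259) and (548,261). The empty serving rack is at (293,263), and the turner's blade is at (410,329) with its handle at (475,320). The jam jar sits on its coaster at (588,333), and the butter dish on its coaster at (194,340).
- **Sleeve candidates:** the small grey one is at (298,337) and the large one at (390,397). The small one fits the description.
- **Coaster look-alikes:** the black disc at (193,416) and red disc at (297,402) are not meant. coaster2 is the cork one under the butter dish.

```bash
cat > h.py <<'E'
from bench import ctrl
import cv2, numpy as np
def cam(name):
    p=ctrl.camera_params(name); K=np.array([[p['fx'],0,p['cx']],[0,p['fy'],p['cy']],[0,0,1]]);D=np.array(p['D'])
    if name=='wrist':
        T=np.eye(4);T[:3,:3]=np.array(ctrl.current_eef_rot());T[:3,3]=ctrl.current_tool_pos();T=T@np.array(p['T_tool_cam'])
    else: T=np.array(p['pose'])
    return K,D,T
def cast(c,px,z):
    K,D,T=c; u=cv2.undistortPoints(np.array(px,float).reshape(-1,1,2),K,D).reshape(-1,2)
    d=np.c_[u[:,0],-u[:,1],-np.ones(len(u))]@T[:3,:3].T; o=T[:3,3]
    return o+d*((np.reshape(z,(-1,1))-o[2])/d[:,2:])
def proj(c,P):
    K,D,T=c; q=(np.array(P,float).reshape(-1,3)-T[:3,3])@T[:3,:3]
    return cv2.projectPoints(q*[1,-1,-1],np.zeros(3),np.zeros(3),K,D)[0].reshape(-1,2)
def down(deg):  # tool z down; tool x axis (fwd) at heading deg in world
    a=np.radians(deg);c,s=np.cos(a),np.sin(a)
    return np.array([[c,s,0],[s,-c,0],[0,0,-1.]])
def snap(name,f):
    c=cam(name); im=ctrl.read_camera(name); cv2.imwrite(f'pics/{f}.png',im)
    np.savez(f'pics/{f}.npz',K=c[0],D=c[1],T=c[2]); return c,im
def load(f):
    d=np.load(f'pics/{f}.npz'); return (d['K'],d['D'],d['T']),cv2.imread(f'pics/{f}.png')
E
python3 - <<'E'
from h import *
c=cam('top');s=.64
P=dict(b1=(447,252,.072),b2=(498,259,.072),b3=(548,261,.072),serv=(293,263,.06),blade=(410,329,.003),hnd=(475,320,.063),sleeve=(298,337,.02),big=(390,397,.02),jarc=(588,335,.004),jar=(594,330,.06),butc=(194,340,.004),but=(188,338,.044),salt=(393,237,.06),mug=(155,258,.09),bowl=(637,249,.05),bott=(391,172,.2))
for k,(u,v,z) in P.items(): print(k,cast(c,[(u*s,v*s)],z)[0].round(3))
for q in [((0.42,-0.22,.25),0),((0.42,0.2,.25),0)]:
  for h in (0,90,180,-90):
    j=ctrl.ik(q[0],down(h)); print(q[0],h,None if j is None else np.round(j,0))
E
```

```text
b1 [ 0.611 -0.108  0.072]
b2 [ 0.595 -0.206  0.072]
b3 [ 0.59  -0.303  0.072]
serv [0.598 0.192 0.06 ]
blade [ 0.471 -0.034  0.003]
hnd [ 0.479 -0.158  0.063]
sleeve [0.457 0.187 0.02 ]
big [0.336 0.008 0.02 ]
jarc [ 0.451 -0.392  0.004]
jar [ 0.455 -0.389  0.06 ]
butc [0.456 0.399 0.004]
but [0.456 0.4   0.044]
salt [ 0.646 -0.004  0.06 ]
mug [0.607 0.455 0.09 ]
bowl [ 0.616 -0.489  0.05 ]
bott [ 0.73  -0.003  0.2  ]
(0.42, -0.22, 0.25) 0 [-35.  14.  95.  -0.  72.  55.]
(0.42, -0.22, 0.25) 90 [-35.  14.  95.  -0.  72. -35.]
(0.42, -0.22, 0.25) 180 [ -35.   14.   95.   -0.   72. -125.]
(0.42, -0.22, 0.25) -90 [-35.  14.  95.  -0.  72. 145.]
(0.42, 0.2, 0.25) 0 [ 18.  13.  96.  -0.  71. 108.]
(0.42, 0.2, 0.25) 90 [18. 13. 96. -0. 71. 18.]
(0.42, 0.2, 0.25) 180 [ 18.  13.  96.  -0.  71. -72.]
(0.42, 0.2, 0.25) -90 [  18.   13.   96.   -0.   71. -162.]
```

```bash
python3 - <<'E'
from h import *
ctrl.goto([.54,.2,.27],down(0)); snap('wrist','wl')
ctrl.goto([.54,-.2,.27],down(0)); snap('wrist','wr')
print(ctrl.current_t())
for f in('wl','wr'):
    im=cv2.imread(f'pics/{f}.png'); im=cv2.convertScaleAbs(im,alpha=1.5,beta=10)
    cv2.imwrite(f'pics/{f}v.png',cv2.resize(im,(800,600),interpolation=cv2.INTER_CUBIC))
E
```

```text
3.5417
```

View pics/wlv.png

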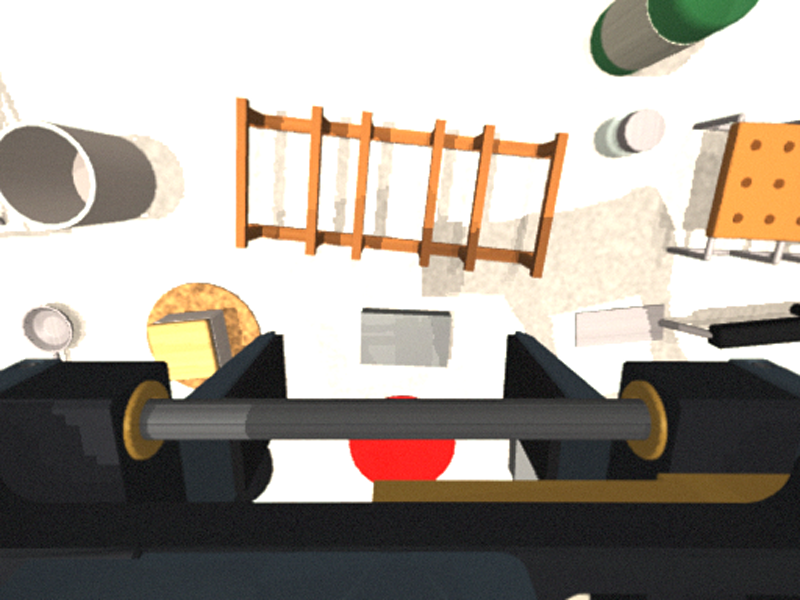

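View pics/wrv.png

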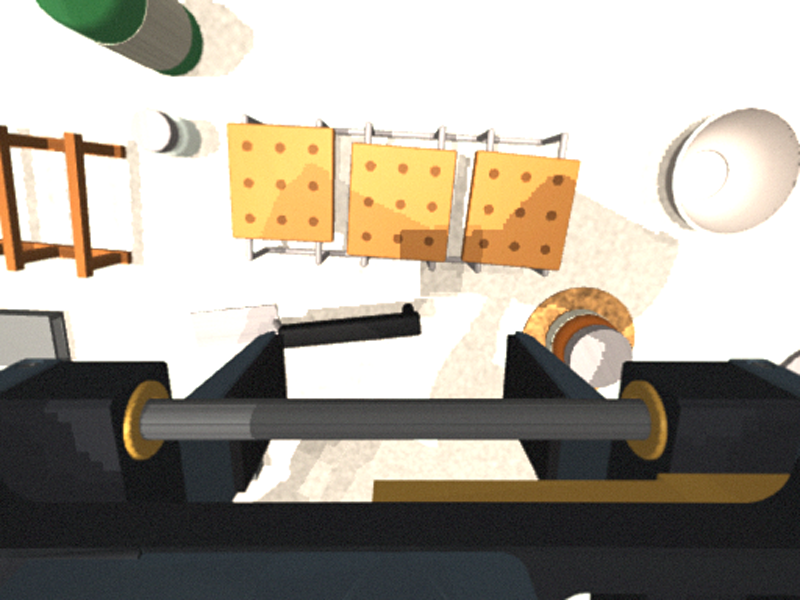

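wl (left): serving rack rails run from (242,100)–(242,246) to (561,135)–(537,276). The small grey sleeve is at (406,338), butter dish (185,348). wr (right): breads at (281,182), (402,203), (521,210). The turner handle runs (280,330)–(420,322), jar at (595,358). Now measuring, plus one enlarged crop of the sleeve's ends to confirm its mouth.

```bash
python3 - <<'E'
from h import *
s=.64
def fit(c,up,lo,ys):
    A=cast(c,np.array(up)*s,.06)[:,:2];B=cast(c,np.array(lo)*s,.06)[:,:2]
    loc=np.array([(.06,y) for y in ys]+[(-.06,y) for y in ys]);W=np.r_[A,B]
    U,S,V=np.linalg.svd((loc-loc.mean(0)).T@(W-W.mean(0)));R=V.T@np.diag([1,np.linalg.det(V.T@U.T)])@U.T
    t=W.mean(0)-R@loc.mean(0);print('rack',t.round(4),'deg',np.degrees(np.arctan2(R[1,0],R[0,0])).round(2),'res',((loc@R.T+t-W)*1e3).round(1).tolist(),'len',np.linalg.norm(A-B,axis=1).round(3))
ys=[.13,.07,.03,-.03,-.07,-.13]
cl,L=load('wl');cr,Rr=load('wr')
fit(cl,[(242,99),(317,108),(366,113),(440,121),(489,126),(561,135)],[(242,246),(311,253),(356,258),(425,265),(469,270),(537,276)],ys)
fit(cr,[(248,118),(321,121),(368,124),(441,128),(490,131),(566,135)],[(250,260),(319,262),(365,265),(432,268),(477,271),(548,275)],ys)
hsv=cv2.cvtColor(Rr,cv2.COLOR_BGR2HSV);m=cv2.inRange(hsv,(8,110,50),(25,255,255));m[176:]=0;m=cv2.morphologyEx(m,cv2.MORPH_OPEN,np.ones((3,3)))
for k in cv2.findContours(m,0,2)[0]:
    if cv2.contourArea(k)>1500:
        b=cv2.boxPoints(cv2.minAreaRect(k));W=cast(cr,b,.072)[:,:2];e=W-np.roll(W,-1,0)
        print('bread',b.mean(0).round(0)/s,W.mean(0).round(4),'sides',np.linalg.norm(e,axis=1).round(4),'ang',np.degrees(np.arctan2(e[:,1],e[:,0])).round(1))
W=cast(cl,np.array([(362,310),(451,312),(449,366),(361,363)])*s,.02)[:,:2];e=W-np.roll(W,-1,0)
print('sleeve',W.mean(0).round(4),np.linalg.norm(e,axis=1).round(4),np.degrees(np.arctan2(e[:,1],e[:,0])).round(1))
# turner handle: dark mask
g=cv2.cvtColor(Rr,cv2.COLOR_BGR2GRAY);m=(g<60).astype(np.uint8)*255
m[:190]=0;m[225:]=0;m[:,:180]=0;m[:,272:]=0
k=max(cv2.findContours(m,0,2)[0],key=cv2.contourArea);r=cv2.minAreaRect(k);b=cv2.boxPoints(r)
print('handle px',(b/s).round(0).tolist());W=cast(cr,b,.063)[:,:2];e=W-np.roll(W,-1,0)
print('handle',W.round(4).tolist(),W.mean(0).round(4),np.linalg.norm(e,axis=1).round(4),np.degrees(np.arctan2(e[:,1],e[:,0])).round(1))
W=cast(cl,np.array([(575,313),(660,305),(664,338),(577,346)])*s,.003)[:,:2];print('blade',W.mean(0).round(4),W.round(3).tolist())
sc=load
t=cv2.imread('pics/scene0.png')[205:250,280:340];a=Rr[190:240,0:60]
cv2.imwrite('pics/slv.png',np.hstack([cv2.resize(cv2.convertScaleAbs(x,alpha=1.2),(390,330),interpolation=cv2.INTER_CUBIC) for x in(t,a)]))
E
```

```text
rack [0.6096 0.1983] deg -5.54 res [[1.0, 0.7], [1.6, 0.1], [1.3, -0.6], [1.3, -1.0], [1.2, -1.2], [2.2, -2.3], [-2.0, 1.8], [-1.9, 1.3], [-1.5, 0.4], [-1.2, 0.9], [-0.7, -0.2], [-1.2, 0.0]] len [0.117 0.116 0.117 0.117 0.118 0.116]
rack [ 0.6044 -0.206 ] deg -2.84 res [[3.1, 2.7], [2.2, 1.3], [2.4, -0.9], [2.4, -2.0], [2.7, -2.2], [2.8, -0.5], [-2.1, 0.4], [-3.4, 0.5], [-2.7, 0.7], [-3.1, -0.6], [-2.5, -1.0], [-1.9, 1.6]] len [0.115 0.114 0.115 0.114 0.115 0.115]
bread [520.3125 209.375 ] [ 0.5947 -0.302 ] sides [0.0907 0.0847 0.0917 0.0905] ang [175.2  83.3  -1.1 -97.1]
bread [400.     201.5625] [ 0.6015 -0.2037] sides [0.0895 0.0825 0.0898 0.0881] ang [174.1  86.1  -2.3 -94.2]
bread [279.6875 181.25  ] [ 0.6166 -0.1069] sides [0.0828 0.091  0.0886 0.0913] ang [ 90.1  -2.1 -89.9 174.3]
sleeve [0.4667 0.1885] [0.0884 0.0577 0.0905 0.0565] [ 88.8  -0.  -92.  178. ]
handle px [[278.0, 318.0], [417.0, 302.0], [421.0, 334.0], [281.0, 350.0]]
handle [[0.5009, -0.0948], [0.5163, -0.2197], [0.4866, -0.2235], [0.4707, -0.0962]] [ 0.4936 -0.1585] [0.1258 0.0299 0.1283 0.0303] [  97.     7.3  -82.9 -177.4]
blade [ 0.475  -0.0336] [[0.489, 0.013], [0.497, -0.073], [0.462, -0.082], [0.452, 0.007]]
```

View pics/slv.png

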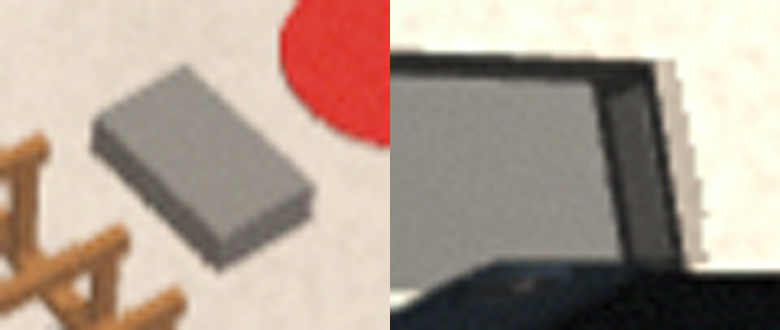

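The crop confirms it: the small grey sleeve (about 90x57 mm) is open at its −y end, the dark hole at (640,180) in the crop. The other ends are closed, so the blade goes in along +y. Now grasping the turner, whose blade and handle both point at about 96°.

```bash
python3 - <<'E'
from h import *
cr,_=load('wr');s=.64
H=cast(cr,np.array([(281,331),(418,322)])*s,.063)[:,:2];d=H[0]-H[1];hd=np.degrees(np.arctan2(d[1],d[0]));print(H.round(4),np.linalg.norm(d),hd)
u=d/np.linalg.norm(d); g=H[0]-u*.025; print('grip',g,'vs blade-based',np.array([.475,-.0336])-u*.085)
g=(g+np.array([.475,-.0336])-u*.085)/2
ctrl.command_gripper(.55)
ctrl.goto([g[0],g[1],.16],down(hd)); ctrl.move_l([g[0],g[1],.036],vel=.1,contact_N=8)
print(ctrl.current_tool_pos(),ctrl.current_contact_force())
ctrl.command_gripper(0); print('w',ctrl.current_grip_width(),ctrl.current_grasp_force())
ctrl.move_l([g[0]-.02,g[1],.20],vel=.15)
ctrl.goto([.42,-.11,.2],down(-2.84))
c,im=snap('wrist','t1'); print(ctrl.current_t(),ctrl.current_contact_force(),ctrl.current_wrist_torque())
cv2.imwrite('pics/t1v.png',cv2.resize(cv2.convertScaleAbs(im,alpha=1.1),(800,600),interpolation=cv2.INTER_CUBIC))
E
```

```text
[[ 0.489  -0.0971]
 [ 0.4976 -0.2207]] 0.12388360448671486 93.98401001226044
grip [ 0.49069133 -0.12207144] vs blade-based [ 0.48090564 -0.1183946 ]
[ 0.48611039 -0.12035064  0.03646487] [ 0.04569289 -0.77805951  0.16283884]
w 0.21857984259485824 29.999075531959534
10.55 [ 1.12310647 -0.38751625 -0.75926222] [-0.04796101  0.24715111  0.00374182]
```

View pics/t1v.png

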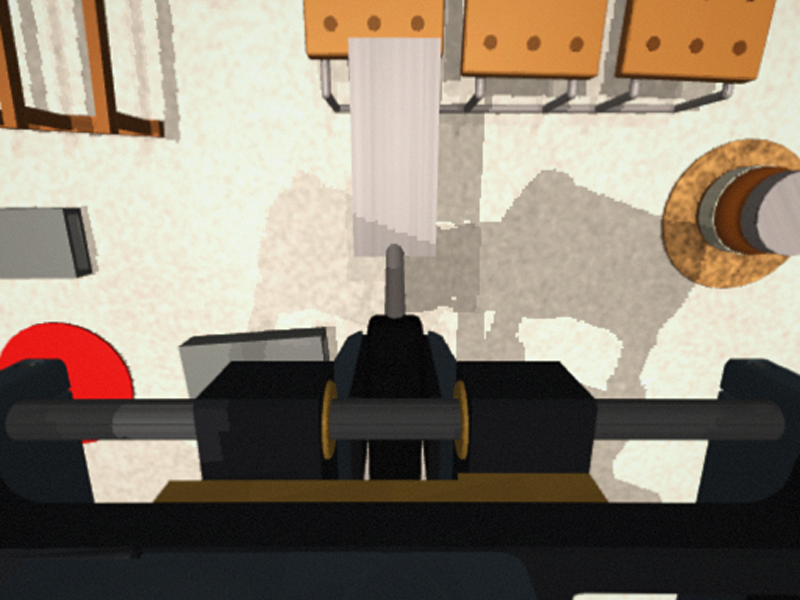

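t1: the turner is held square. The blade is centred with corners at (349,38), (442,38), (436,257), (354,257), and the neck is behind it at (395,280). Now solving the blade pose in the tool frame.

```bash
python3 - <<'E'
from h import *
c,im=load('t1');s=.64;K,D,T=c
px=np.array([(349,38),(442,38),(436,257),(354,257)])*s
Tt=np.array(ctrl.camera_params('wrist')['T_tool_cam'])
R=T[:3,:3]@Tt[:3,:3].T; p=T[:3,3]-R@Tt[:3,3]; print('tcp',p)
obj=np.array([(.045,.019,.003),(.045,-.019,.003),(-.045,-.019,.003),(-.045,.019,.003)])
ok,rv,tv=cv2.solvePnP(obj,px,K,D); F=np.diag([1,-1,-1.])
Rw=T[:3,:3]@F@cv2.Rodrigues(rv)[0]; tw=T[:3,3]+T[:3,:3]@F@tv.ravel()
print('pnp origin rel tool',(R.T@(tw-p)).round(4)); print('axes in tool\n',(R.T@Rw).round(3))
# at nominal height: underside is 54-19=35 below TCP
W=cast(c,px,p[2]-.035+.003); Q=(W-p)@R; print('nominal-plane corners in tool',Q.round(4).tolist(),'centre',Q.mean(0).round(4))
def rk(t,deg,P):
    a=np.radians(deg);M=np.array([[np.cos(a),-np.sin(a)],[np.sin(a),np.cos(a)]]);return (np.array(P)-t)@M
print('breads in rack',rk([.6044,-.206],-2.84,[(.5947,-.302),(.6015,-.2037),(.6166,-.1069)]).round(4))
E
```

```text
tcp [ 0.42005017 -0.11000673  0.19986292]
pnp origin rel tool [0.0875 0.0009 0.0348]
axes in tool
 [[ 1.     0.002 -0.002]
 [ 0.002 -1.    -0.003]
 [-0.002  0.003 -1.   ]]
nominal-plane corners in tool [[0.1326, -0.018, 0.032], [0.1326, 0.0201, 0.032], [0.0425, 0.0199, 0.032], [0.0425, -0.0182, 0.032]] centre [0.0875 0.0009 0.032 ]
breads in rack [[-0.0049 -0.0964]
 [-0.003   0.0022]
 [ 0.0073  0.0996]]
```

```bash
cat >> h.py <<'E'
COOL=(np.array([.6044,-.206]),-2.84); SERV=(np.array([.6096,.1983]),-5.54)
OFF=np.array([.0875,.0009,.035])
def blade(x,y,z,hd): # TCP for blade origin (underside) at x,y,z world
    return np.array([x,y,z])-down(hd)@OFF
def inr(rack,x,y,z):
    t,h=rack;a=np.radians(h);c,s=np.cos(a),np.sin(a)
    return blade(t[0]+c*x-s*y,t[1]+s*x+c*y,z,h)
def F(): return np.round(ctrl.current_contact_force(),2)
def transfer(bx,py,sy,tag):
    C,S=COOL,SERV
    ctrl.goto(inr(C,bx-.13,py,.12),down(C[1])); ctrl.move_l(inr(C,bx-.13,py,.046),vel=.12)
    f0=F()
    if ctrl.move_l(inr(C,bx,py,.046),vel=.08,contact_N=6): print('CONTACT insert',ctrl.current_tool_pos(),F()-f0);return False
    ctrl.move_l(inr(C,bx,py,.14),vel=.06); ctrl.sleep(.3); print('lift dF',F()-f0)
    snap('wrist',tag+'_lift')
    ctrl.move_l(inr(S,-.06,sy,.14),vel=.12,ori=down(S[1]))
    ctrl.move_l(inr(S,0,sy,.14),vel=.06); ctrl.move_l(inr(S,0,sy,.075),vel=.06)
    ctrl.move_l(inr(S,0,sy,.046),vel=.04); ctrl.sleep(.2); print('down dF',F()-f0)
    if ctrl.move_l(inr(S,-.13,sy,.046),vel=.07,contact_N=6): print('CONTACT withdraw',ctrl.current_tool_pos(),F()-f0);return False
    ctrl.move_l(inr(S,-.16,sy,.14),vel=.15)
    snap('wrist',tag+'_done'); print('t',ctrl.current_t()); return True
E
python3 - <<'E'
from h import *
transfer(.0073,.0995,.1,'b1')
a,b=[cv2.convertScaleAbs(load(f)[1][:256],alpha=1.0) for f in('b1_lift','b1_done')]
cv2.imwrite('pics/b1v.png',cv2.resize(np.vstack([a,b]),(600,600)))
E
```

```text
lift dF [ 0.04 -0.7  -0.6 ]
down dF [-0.09  0.18  0.48]
t 25.45
```

View pics/b1v.png

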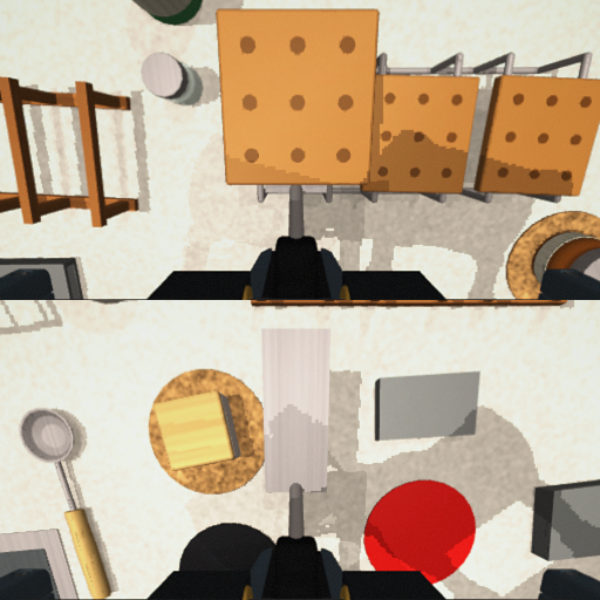

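The upper half shows bread 1 level and centred on the blade. The lower half shows the bare blade after withdrawal, with the sleeve at (428,405). The serving rack is out of frame, so I'll check it with the top camera as I do bread 2.

```bash
python3 - <<'E'
from h import *
def chk(f):
    c,im=snap('top',f)
    m=cv2.inRange(cv2.cvtColor(im,cv2.COLOR_BGR2HSV),(5,110,60),(25,255,255));m=cv2.morphologyEx(m,cv2.MORPH_OPEN,np.ones((5,5)))
    a=np.radians(SERV[1]);M=np.array([[np.cos(a),-np.sin(a)],[np.sin(a),np.cos(a)]])
    for k in cv2.findContours(m,0,2)[0]:
        A=cv2.contourArea(k)
        if A>350:
            b=cv2.boxPoints(cv2.minAreaRect(k));W=cast(c,b,.072)[:,:2];e=W-np.roll(W,-1,0);mid=W.mean(0)
            print('bread',A,mid.round(3),'in serv',((mid-SERV[0])@M).round(3),np.linalg.norm(e,axis=1).round(3),np.degrees(np.arctan2(e[:,1],e[:,0])).round(0))
chk('c1')
if transfer(-.003,0.001,0.,'b2'): chk('c2')
E
```

```text
bread 433.0 [ 0.438 -0.365] in serv [-0.116 -0.578] [0.088 0.108 0.088 0.107] [ 131.   41.  -49. -138.]
bread 719.0 [ 0.589 -0.301] in serv [ 0.027 -0.499] [0.08  0.09  0.079 0.089] [ 89.  -3. -91. 177.]
bread 731.0 [ 0.597 -0.202] in serv [ 0.026 -0.4  ] [0.082 0.09  0.081 0.089] [ 89.  -3. -91. 178.]
bread 710.5 [0.62  0.295] in serv [0.001 0.098] [0.089 0.083 0.089 0.082] [176.  83.  -5. -97.]
bread 672.0 [ 0.999 -0.694] in serv [ 0.474 -0.851] [0.027 0.353 0.029 0.351] [174.  90. -10. -90.]
bread 1650.0 [ 1.002 -0.051] in serv [ 0.414 -0.211] [0.804 0.03  0.8   0.03 ] [  90.   -4.  -90. -177.]
lift dF [-0.14 -0.93 -1.05]
down dF [ 0.72 -0.78 -0.76]
t 41.925
bread 354.5 [0.475 0.393] in serv [-0.152  0.18 ] [0.101 0.049 0.1   0.049] [ 112.   23.  -68. -156.]
bread 404.0 [ 0.435 -0.364] in serv [-0.119 -0.576] [0.081 0.107 0.081 0.106] [ 140.   51.  -41. -129.]
bread 715.0 [ 0.589 -0.301] in serv [ 0.027 -0.499] [0.08  0.09  0.079 0.089] [ 89.  -3. -91. 177.]
bread 751.5 [0.61  0.198] in serv [0.001 0.   ] [0.091 0.085 0.091 0.084] [175.  83.  -6. -97.]
bread 713.5 [0.62  0.295] in serv [0.001 0.097] [0.089 0.084 0.089 0.083] [176.  83.  -5. -97.]
bread 666.5 [ 0.999 -0.694] in serv [ 0.474 -0.851] [0.027 0.353 0.029 0.351] [173.  90. -10. -90.]
bread 1615.0 [ 1.001 -0.056] in serv [ 0.415 -0.216] [0.794 0.03  0.79  0.03 ] [  90.   -4.  -90. -177.]
```

```bash
python3 - <<'E'
from h import *
if transfer(-.0049,-.0985,-.1,'b3'):
    c,im=snap('top','c3')
    m=cv2.inRange(cv2.cvtColor(im,cv2.COLOR_BGR2HSV),(5,110,60),(25,255,255));m=cv2.morphologyEx(m,cv2.MORPH_OPEN,np.ones((5,5)))
    a=np.radians(SERV[1]);M=np.array([[np.cos(a),-np.sin(a)],[np.sin(a),np.cos(a)]])
    for k in cv2.findContours(m,0,2)[0]:
        b=cv2.boxPoints(cv2.minAreaRect(k));W=cast(c,b,.072)[:,:2];mid=(W.mean(0)-SERV[0])@M;e=W-np.roll(W,-1,0)
        if cv2.contourArea(k)>350 and abs(mid[0])<.1: print(mid.round(3),np.linalg.norm(e,axis=1).round(3),np.degrees(np.arctan2(e[:,1],e[:,0])).round(0))
    ctrl.goto(blade(.467,.03,.09,88.5),down(88.5)); ctrl.move_l(blade(.467,.04,.05,88.5),vel=.1)
    c,im=snap('wrist','s1'); print(ctrl.current_t())
    v=cv2.convertScaleAbs(im[:256],alpha=1.1)
    cv2.imwrite('pics/s1v.png',cv2.resize(v,(800,400),interpolation=cv2.INTER_CUBIC))
E
```

```text
lift dF [ 0.9  -0.87  0.89]
down dF [ 0.89 -1.8  -0.11]
t 58.3917
[ 0.    -0.099] [0.089 0.084 0.089 0.083] [174.  82.  -7. -98.]
[0.001 0.   ] [0.091 0.085 0.091 0.084] [175.  83.  -6. -97.]
[0.001 0.098] [0.089 0.083 0.089 0.082] [176.  83.  -5. -97.]
60.9167
```

View pics/s1v.png

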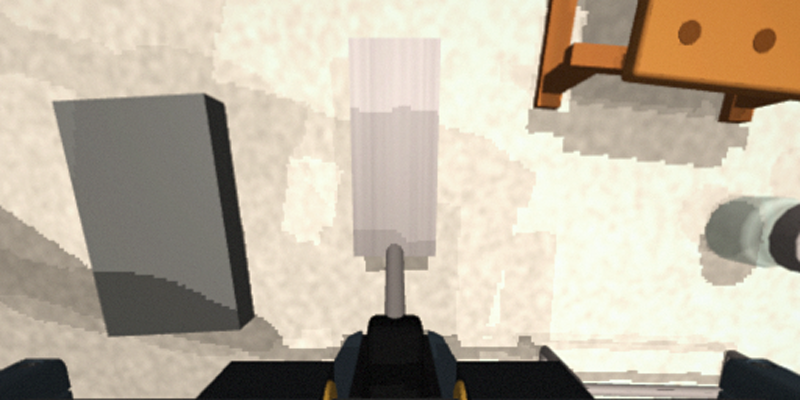

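s1: the breads are in place to within 2 mm. The blade fills (349–440, 38–257), but the sleeve lies beyond the top edge of the frame. I'll take a higher view with the blade beside it.

```bash
python3 - <<'E'
from h import *
ctrl.goto([.40,.12,.2],down(88.5)); 
c,im=snap('wrist','s2'); print(ctrl.current_t())
q=proj(c,[.4667,.1885,.02])[0];print(q)
x,y=(q-50).round().astype(int);x=max(x,0);y=max(y,0);print('crop',x,y)
cv2.imwrite('pics/s2v.png',cv2.resize(cv2.convertScaleAbs(im[y:y+100,x:x+100],alpha=1.1),(600,600),interpolation=cv2.INTER_CUBIC))
E
```

```text
61.825
[305.97233224 122.00677434]
crop 256 72
```

View pics/s2v.png

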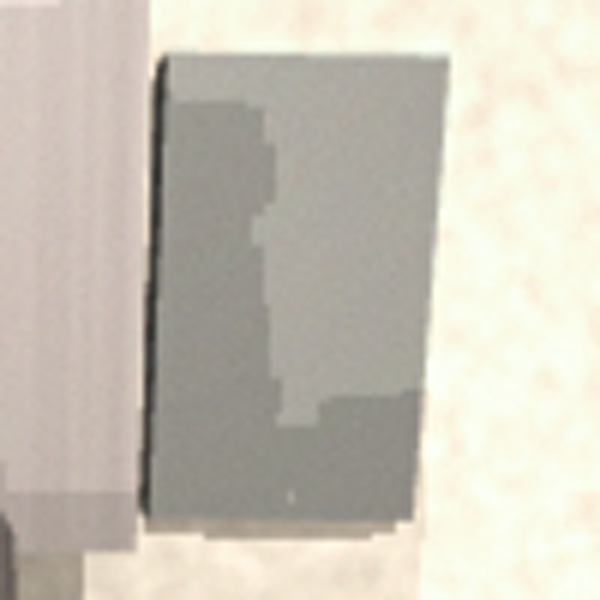

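s2 crop: the sleeve's top face has corners at (168,55), (448,57), (413,521), (150,517) in crop pixels. The mouth is at the bottom and the blade is at its left.

```bash
python3 - <<'E'
from h import *
c,im=load('s2')
px=np.array([(168,55),(448,57),(413,521),(150,517)])/6-.42+[256,72]
W=cast(c,px,.02)[:,:2];e=W-np.roll(W,-1,0);print(W.round(4).tolist(),np.linalg.norm(e,axis=1).round(4))
ax=(W[0]+W[1]-W[2]-W[3])/2;hd=np.degrees(np.arctan2(ax[1],ax[0]));u=ax/np.linalg.norm(ax);o=W.mean(0)-.005*u
print('origin',o,'hd',hd)
def at(d,z): p=o+u*d; return blade(p[0],p[1],z,hd)
ctrl.goto(at(-.13,.1),down(hd)); ctrl.move_l(at(-.115,.0085),vel=.1)
f0=F(); r=ctrl.move_l(at(-.04,.0085),vel=.05,contact_N=5); print(r,F()-f0,np.round(ctrl.current_tool_pos()-at(-.04,.0085),4))
snap('wrist','s3'); print(ctrl.current_t())
E
```

```text
[[0.4396, 0.2355], [0.4937, 0.2336], [0.4907, 0.1441], [0.4362, 0.1463]] [0.0541 0.0896 0.0546 0.0892]
origin [0.46486025 0.18487678] hd 87.91716008220344
False [-0.34  0.35 -0.73] [-0.     -0.0002 -0.    ]
65.3333
```

```bash
python3 - <<'E'
from h import *
o=np.array([.46486025,.18487678]);hd=87.917;u=np.array([np.cos(np.radians(hd)),np.sin(np.radians(hd))])
def at(d,z): p=o+u*d; return blade(p[0],p[1],z,hd)
f0=F(); r=ctrl.move_l(at(-.002,.0085),vel=.04,contact_N=6); print(r,F()-f0,np.round(ctrl.current_tool_pos()-at(-.002,.0085),4))
ctrl.move_l(at(-.002,.0055),vel=.03,contact_N=5); print(F()-f0)
ctrl.command_gripper(.55); p=ctrl.current_tool_pos()
ctrl.move_l([p[0],p[1],.22],vel=.15)
ctrl.goto([.40,.05,.25],down(88))
c,im=snap('wrist','s4'); ct,it=snap('top','c4'); print(ctrl.current_t())
v=cv2.resize(im[:256],(600,300)); w=cv2.resize(it[130:280,80:400],(640,300)); w=w[:,:600]
cv2.imwrite('pics/s4v.png',cv2.convertScaleAbs(np.vstack([v,w]),alpha=1.2))
E
```

```text
False [-0.16 -1.06 -0.82] [-0.     -0.0002 -0.    ]
[ 0.61 -1.28 -0.25]
69.2
```

View pics/s4v.png

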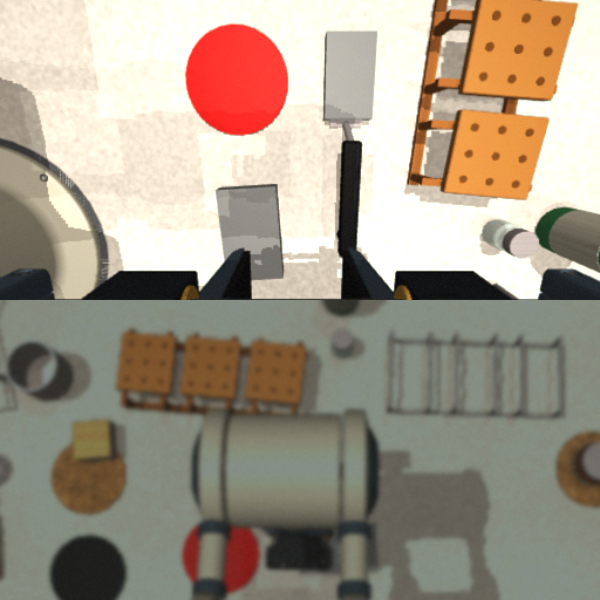

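s4: the turner is home, with its neck just outside the mouth at (348,125). The lower top view shows the butter dish knocked aside to the coaster's +x edge (94,440), so I'll re-measure it. Next I look closely at both coasters.

```bash
python3 - <<'E'
from h import *
ctrl.goto([.385,.36,.2],down(0)); a=snap('wrist','k2')[1]
ctrl.goto([.385,-.36,.2],down(0)); b=snap('wrist','k1')[1]
print(ctrl.current_t())
cv2.imwrite('pics/kv.png',np.vstack([cv2.resize(x[:230],(668,300)) for x in(a,b)]))
for f in('k2','k1'):
    c,im=load(f); m=cv2.inRange(cv2.cvtColor(im,cv2.COLOR_BGR2HSV),(8,60,60),(30,255,255)); m[225:]=0
    m=cv2.morphologyEx(m,cv2.MORPH_OPEN,np.ones((5,5)))
    for k in cv2.findContours(m,0,2)[0]:
        if cv2.contourArea(k)>400:
            print(f,cv2.contourArea(k),'bbox',cv2.boundingRect(k),'circ z.004',np.round(np.r_[cv2.minEnclosingCircle(cast(c,k.reshape(-1,2),.004)[:,:2].astype(np.float32))[0],cv2.minEnclosingCircle(cast(c,k.reshape(-1,2),.004)[:,:2].astype(np.float32))[1]],4))
E
```

```text
73.825
k2 905.0 bbox (98, 167, 26, 58) circ z.004 [0.359  0.5494 0.0408]
k2 9153.0 bbox (173, 35, 95, 131) circ z.004 [0.4802 0.3918 0.081 ]
k2 1520.0 bbox (418, 2, 94, 46) circ z.004 [0.5522 0.1125 0.0544]
k2 1776.0 bbox (331, 0, 121, 39) circ z.004 [0.5748 0.2016 0.0681]
k2 813.5 bbox (279, 0, 68, 29) circ z.004 [0.5787 0.291  0.0393]
k1 961.5 bbox (336, 200, 56, 25) circ z.004 [ 0.3268 -0.5133  0.0391]
k1 7208.5 bbox (231, 71, 95, 98) circ z.004 [ 0.4569 -0.3917  0.06  ]
```

View pics/kv.png

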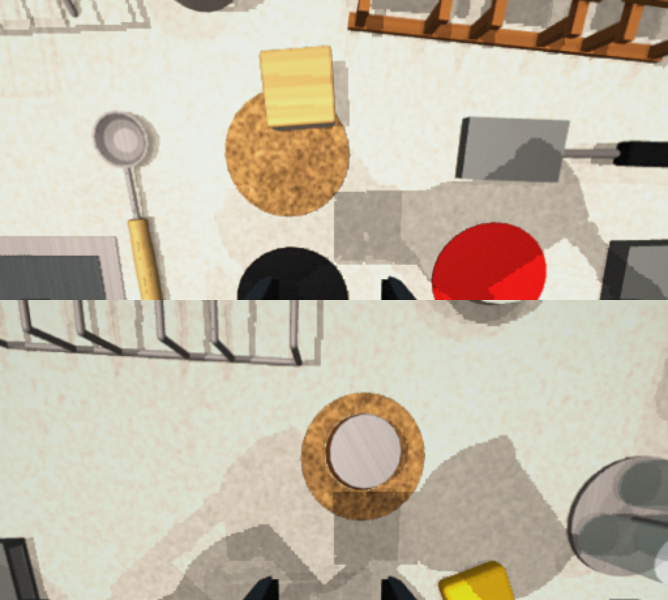

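k2 (upper): butter dish top at (298,86), overhanging coaster2, which is at (287,153). k1 (lower): jar cap at (366,151 below the seam), on coaster1, which is at (363,456).

```bash
python3 - <<'E'
from h import *
s=512/668
c,im=load('k2'); m=cv2.inRange(cv2.cvtColor(im,cv2.COLOR_BGR2HSV),(8,60,60),(30,255,255)); m[:,:165]=0;m[:,275:]=0;m[225:]=0;m[:102]=0
k=max(cv2.findContours(cv2.morphologyEx(m,cv2.MORPH_OPEN,np.ones((5,5))),0,1)[0],key=cv2.contourArea).reshape(-1,2)
P=cast(c,k[k[:,1]>106],.004)[:,:2]
A=np.linalg.lstsq(np.c_[2*P,np.ones(len(P))],(P**2).sum(1),rcond=None)[0];print('coaster2',A[:2].round(4),'r',np.sqrt(A[2]+A[0]**2+A[1]**2).round(4))
W=cast(c,np.array([(260,51),(330,45),(335,122),(268,128)])*s,.044)[:,:2];e=W-np.roll(W,-1,0)
print('butter',W.mean(0).round(4),np.linalg.norm(e,axis=1).round(4),np.degrees(np.arctan2(e[:,1],e[:,0])).round(1))
c,im=load('k1');q=np.array([(366,151),(329,151),(403,151),(366,114),(366,188)])*s;print('jar',cast(c,q,.06).round(4).tolist())
E
```

```text
coaster2 [0.4605 0.4003] r 0.059
butter [0.5133 0.3847] [0.0561 0.0578 0.0566 0.0582] [  94.4    4.2  -85.1 -176.3]
jar [[0.4635, -0.3898, 0.06], [0.4635, -0.3596, 0.06], [0.4635, -0.4198, 0.06], [0.4917, -0.389, 0.06], [0.4339, -0.3906, 0.06]]
```

```bash
cat >> h.py <<'E'
def pick(x,y,z,hd):
    ctrl.command_gripper(1.0); ctrl.goto([x,y,.16],down(hd)); r=ctrl.move_l([x,y,z],vel=.12,contact_N=8)
    ctrl.command_gripper(0); print('picked',r,'w mm',91*ctrl.current_grip_width(),ctrl.current_grasp_force()); ctrl.move_l([x,y,.16],vel=.15)
def place(x,y,z,hd):
    ctrl.goto([x,y,.16],down(hd)); ctrl.move_l([x,y,z+.015],vel=.15); r=ctrl.move_l([x,y,z],vel=.03,contact_N=5)
    ctrl.command_gripper(1.0); print('placed',r,ctrl.current_tool_pos().round(4)); ctrl.move_l([x,y,.17],vel=.15)
E
python3 - <<'E'
from h import *
pick(.4635,-.3898,.020,0); place(.43,-.20,.016,0)
ctrl.goto([.40,.36,.2],down(0)); snap('wrist','k3'); snap('top','c5')
c,im=load('k3'); m=cv2.inRange(cv2.cvtColor(im,cv2.COLOR_BGR2HSV),(20,60,60),(32,255,255))
m=cv2.morphologyEx(m,cv2.MORPH_OPEN,np.ones((7,7)));m[200:]=0;m[:,:160]=0
k=max(cv2.findContours(m,0,2)[0],key=cv2.contourArea);b=cv2.boxPoints(cv2.minAreaRect(k));W=cast(c,b,.044)[:,:2];e=W-np.roll(W,-1,0)
print('butter',W.mean(0).round(4),np.linalg.norm(e,axis=1).round(4),np.degrees(np.arctan2(e[:,1],e[:,0])).round(1),ctrl.current_t())
E
```

```text
picked False w mm 64.2282229330113 30.001012617722154
placed True [ 0.4296 -0.1998  0.016 ]
butter [0.5008 0.3845] [0.0537 0.0292 0.0551 0.0293] [  93.3    3.8  -86.6 -178.9] 84.1833
```

```bash
python3 - <<'E'
from h import *
pick(.513,.3848,.015,4.2)
ctrl.move_l([.45,.30,.2],vel=.2); place(.4572,-.3917,.012,0)
pick(.43,-.20,.018,0); place(.4605,.4003,.018,0)
ctrl.goto([.385,.36,.2],down(0)); a=snap('wrist','k4')[1]
ctrl.goto([.385,-.36,.2],down(0)); b=snap('wrist','k5')[1]
ctrl.goto([.36,-.05,.3],down(0)); snap('top','c6')
print(ctrl.current_t())
cv2.imwrite('pics/k5v.png',np.vstack([cv2.resize(x[:230],(668,300)) for x in(a,b)]))
E
```

```text
picked False w mm 57.787371145732656 29.998574405908585
placed True [ 0.457  -0.3915  0.0144]
picked False w mm 64.48190208879987 30.001071919687092
placed True [0.4603 0.4002 0.0217]
108.2167
```

View pics/k5v.png

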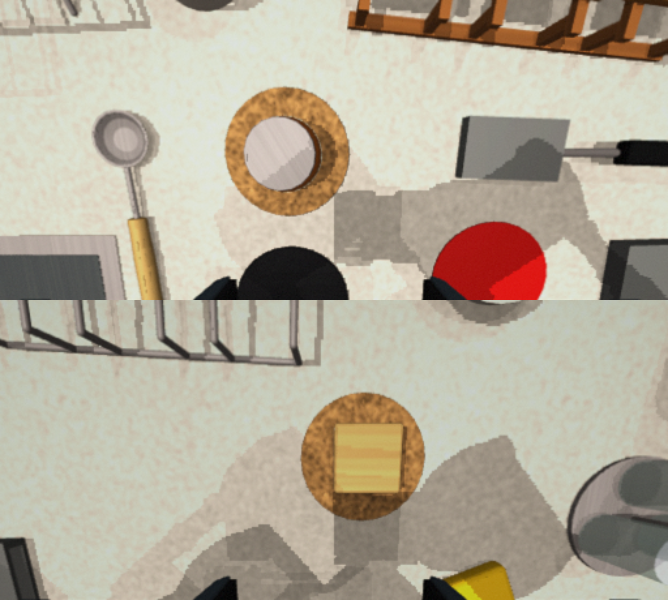

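Upper: the jar cap is at (281,153), centred on coaster2. Lower: the butter dish is at (369,458), centred on coaster1. One last numeric check of these and the breads before I hand in.

```bash
python3 - <<'E'
from h import *
s=512/668
j=cast(load('k4')[0],[(281*s,153*s)],.06)[0,:2]; b=cast(load('k5')[0],[(369*s,158*s)],.044)[0,:2]
dj,db=np.linalg.norm(j-[.4605,.4003]),np.linalg.norm(b-[.4569,-.3917]); print(j,dj,b,db)
c,im=load('c6'); m=cv2.inRange(cv2.cvtColor(im,cv2.COLOR_BGR2HSV),(5,110,60),(25,255,255));m=cv2.morphologyEx(m,cv2.MORPH_OPEN,np.ones((5,5)))
a=np.radians(SERV[1]);M=np.array([[np.cos(a),-np.sin(a)],[np.sin(a),np.cos(a)]]);n=0
for k in cv2.findContours(m,0,2)[0]:
    W=cast(c,cv2.boxPoints(cv2.minAreaRect(k)),.072)[:,:2];mid=(W.mean(0)-SERV[0])@M
    if cv2.contourArea(k)>500 and abs(mid[0])<.02: n+=1;print(mid.round(3))
if dj<.012 and db<.012 and n==3: ctrl.sleep(.5); print(ctrl.sign_off())
E
```

```text
[0.46088888 0.39856661] 0.0017764777291735241 [ 0.45799404 -0.39401405] 0.0025596337351185493
[ 0.    -0.099]
[0.001 0.   ]
[0.    0.097]
the job is handed in; nothing more can be done
None
```

I handed the job in at about 109 s: all three crispbreads lie on their own rails (within 3 mm), the turner's blade is fully in the small grey sleeve, and the jam jar and butter dish are swapped and within 3 mm of their coaster centres; the hand-in returned no verdict.

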